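# Hold the clip open on the menu card

### The arm

A 7-joint arm with a two-finger parallel gripper is mounted at the origin on the work surface. World frame = base frame: x ahead of the robot, y to its left, z up, the work surface at z = 0. Lengths are in mm, angles in rad, forces in N, time in s.
With the tool pointing down it reaches from about 400 to 925 mm from the base axis. Payload 5.6 kg.
Tool frame: the origin (TCP) lies midway between the tips of the shut fingers; the grasp point (between the pads) lies 19 mm behind it (ctrl.grip_depth is the distance from the TCP to the grasp point, in mm); x points along the fingers, z is the direction in which the jaws open and shut, and the axes are right-handed (so a half turn about x gives the same grasp; the last joint's range is limited). The gripper opens to 85 mm and grips with 20 to 120 N. Pads are 22 mm wide; open, the fingers measure 114 mm over their backs; the gripper's body (76 mm by 85 mm) begins 54 mm behind the grasp point. The pads swing forward as they close: fully open they stand 13 mm farther back than shut.
Start: joints at [-1.308, 0.468, -0.012, 1.603, 0.006, 1.071, -0.056], TCP at [195.727, 619.838, 231.29] pointing down, gripper open.
Joint ranges: [-2.53, 2.53], [-0.31, 2.02], [-1.57, 1.55], [0.28, 2.44], [-1.29, 4.43], [0.15, 1.84], [-2.92, 2.92]. Speed limits (rad/s): [2.57, 2.57, 3.14, 3.14, 3.14, 3.14, 3.14].

### API

Orientations are given as a unit quaternion [w, x, y, z].
In Python, from cell import ctrl gives the robot as it stands. The module is installed in compiled form; this text tells all that it offers.
- The arm moves only by the shell command python3 -m pendant 'ROWS'. ROWS is JSON, a list of rows, each a list of 7 numbers: the turn, a rotation vector about the tool's x, y, z in degrees, then the shift along the tool's x, y, z in mm, then the closure, from 0 (fully open) to 1 (shut). In form: [[rx, ry, rz, x, y, z, fingers], ...]. A call has 1 to 8 rows; each row is the pose to reach, as a shift and turn from the pose commanded when the call began, along the tool's axes at that moment; what a row does not reach only later rows make up. A row lasts 1/12 s, in which the tool goes at most 41.7 mm and 7.16 degrees, less where a joint would pass 70% of its speed; a pose out of reach is approached as far as the arm can. A call with a gripper value outside its range is refused whole. The fingers move at their own pace and stop on an object; the grip force is fixed at half the most. Time passes only in rows, so rows that repeat a pose let the fingers close. It gives the time, the measured TCP pose, the force and the opening at its end, in the units of the state.
- ctrl.get_obs(): the state, without advancing time (a new reading comes with each control period).
- ctrl.camera(name): name is "side" or "top"; returns (picture, depth): 480x640x3 uint8, red, green, blue; 480x640 float32, mm along the optical axis (not along the pixel's ray), 0 where there is no reading.
- ctrl.camera_model(name): a dict with "intrinsics" (3x3 intrinsics, pixels), "extrinsics" (4x4, takes a point from world to camera coordinates). Camera axes: x right, y down, z forward; pixel columns grow to the right and rows downward; lengths in mm; the calibration is good to about 2 mm. A picture is of the moment at which its call begins. camera_model takes no time and is no camera call.
- ctrl.close_job(): hands the job in, once; it reports no verdict.
The state is a dict: "clock": time; "q": joint angles; "qd": joint speeds; "effort": joint torques, N m; "tool_pos": TCP position; "tcp_rot": TCP orientation; "ft_force": force on the tool from outside, world axes, zero at the start; "moment": the same for the moment, N m; "opening": opening from 0.0 (shut) to 1.0 (fully open).
Only numpy, scipy, OpenCV 4.12 (cv2) and the standard library are available. Lean on these libraries where they do the work, as an engineer would, in place of code of your own. Each camera call takes 0.05 s, during which the arm holds its last target. There are 200 camera calls.

### The job

Slide the lid of the wooden slip box all the way open, squeeze the handles of the spring clip parked inside and take it out, and set its gaping jaws astride the middle of the menu card's top edge, one jaw on each side and well spread, neither pinching nor touching the card, so that the special's price slip can be tucked in. Finish like that, still holding the clip squeezed open in the gripper around the card's edge: do not let go. Leave the card standing where it is and the other things on the counter alone.

Things in the scene. Friction and masses are not known exactly. Their poses are not given: they have to be found in the camera images.
- slip_box: wooden slide-lid box for price slips, 164 (own x) x 190 (own y) x 97 mm high, fixed. Origin: centre of its underside, z up. Floor 7 mm thick, walls 9 mm (146 mm clear along x). A divider strip 3 mm thick, rising 22 mm above the floor, runs along own y at own x = 0. Flat slips either side of it, 36 mm or more off, rise to 19 mm above the counter
- box_lid (a joint): the flat wooden lid (6 mm thick, top face 90 mm above the counter) in its grooves: 0 = shut, 0.125 m = fully open, sliding along the box's own +y. The box's side walls stand 7 mm above its top face. About 2 N of friction; stays where it is left. Starts 0 to 25 mm ajar
- lid_knob (a point): round wooden knob on the lid, 25 mm across at its head, standing 26 mm above the lid. This point: on its axis, 18 mm above the lid's top face, 108 mm above the counter; the head reaches from 6 mm below to 8 mm above it. At own x = 0 of the box; moves with the lid
- clip_pin (a point): middle of the hinge pin of the grey plastic spring clip (46 g, 74 mm high). It is parked upright on the box floor, its jaws biting the divider 15 to 55 mm to the -y side of the box's centre. Handles reach 34 mm above the pin, jaws 40 mm below it. Pin along own y; handles are squeezed along own x. Own z runs up lever a, so it leans by half the joint angle when squeezed evenly
- clip_jaw (a joint): angle of lever b to lever a: 0 = jaws 3 mm apart, biting the divider; 0.60 rad = fully squeezed, tips about 26 mm apart (stop). Flat handles 32 mm wide, at the tops 43 mm over their outsides at 0, parallel and 21 mm over their outsides at 0.60. A spring shuts the jaws: on the handles 25 mm above the pin about 4 N starts to open them, 8 N holds them fully open
- jaw_a (a point): inner face of the lower tip of jaw a (on lever a, the clip's own -x side), mid-width. Jaws are 40 mm wide; the throat between them is free for about 30 mm above the tips
- jaw_b (a point): inner face of the lower tip of jaw b (on lever b, the clip's own +x side), mid-width
- menu_card: the menu card: stiff white card 148 mm wide (own y), 3 mm thick (own x), standing upright in a slotted wooden foot 60 x 170 x 28 mm; 0.6 kg together, loose on the counter. Origin: centre of the foot's underside
- card_edge (a point): middle of the card's top edge, 145 mm above the counter. Own x square to the card's faces, own y along the edge, z up
- bell: steel counter bell, 74 mm across, 56 mm high, leave alone. Origin: centre of its underside
- sugar_jar: glass sugar jar with a steel cap, 70 mm across, 115 mm high, leave alone. Origin: centre of its underside
- tip_jar: open glass tip jar, 80 mm across, 100 mm high, leave alone. Origin: centre of its underside
- paper_cup: takeaway paper cup with a white lid, 84 mm across, 112 mm high, leave alone. Origin: centre of its underside
- mug: white mug, 76 mm across plus a handle on its own +y side, 85 mm high, leave alone. Origin: centre of its underside
- tongs: steel pastry tongs lying flat, about 220 mm long (own y), 60 mm wide, 14 mm high, leave alone. Origin: centre of its underside
- card_reader: black payment terminal lying flat, 150 x 76 x 35 mm, leave alone. Origin: centre of its underside
There are look-alikes about, which are no part of the job. What is meant by the menu_card is not red or yellow, and is the larger of those in its own colour.

How it is judged:
By the outcome, as a careful person would: the job done as asked, in the order asked, and still so for the second after the job is handed in, while the arm keeps its last pose, push and grip.
It also fails if it takes over 61 s, if anything falls off the work surface, if the arm or the gripper's body presses on something with over 40 N, if the wrist force passes 120 N, or if a joint passes its speed limit or range.

## Working session

There is one attempt and no reset: what is moved stays moved. The work goes in short steps, Python scripts to look and compute and a shell command to move; the robot and the scene stay as the last step left them, time stands still between calls to the robot, and variables do not carry over. Pictures are saved under pics/ and viewed, about 8 in all and at most 12, crops included, and the job is handed in when it is done.

```bash
mkdir -p pics; cat > h.py <<'E'
import numpy as np, cv2
from cell import ctrl
from scipy.spatial.transform import Rotation as R
def cam(n):
    im,d=ctrl.camera(n); m=ctrl.camera_model(n); return im,d,np.array(m["intrinsics"]),np.array(m["extrinsics"])
def ray(K,E,u,v):
    r=E[:3,:3].T@np.linalg.inv(K)@np.array([u,v,1.]); o=-E[:3,:3].T@E[:3,3]; return o,r
def plane(K,E,u,v,z):
    o,r=ray(K,E,u,v); return o+r*(z-o[2])/r[2]
def cloud(d,K,E):
    v,u=np.mgrid[:480,:640]; p=np.stack([(u-K[0,2])/K[0,0]*d,(v-K[1,2])/K[1,1]*d,d],-1)
    return (p-E[:3,3])@E[:3,:3]
def proj(K,E,p):
    c=E[:3,:3]@np.array(p)+E[:3,3]; c=K@c; return c[:2]/c[2]
def save(n,im): cv2.imwrite("pics/"+n+".png",im[...,::-1])
def rot(): 
    o=ctrl.get_obs(); q=o["tcp_rot"]; return R.from_quat([q[1],q[2],q[3],q[0]]),np.array(o["tool_pos"])
def go(p):  # world target TCP -> tool shift
    r,t=rot(); return r.inv().apply(np.array(p)-t)
E
python3 - <<'E'
from h import *
np.set_printoptions(precision=3,suppress=True)
for n in("top","side"):
    im,d,K,E=cam(n); save(n+"0",im); print(K,E); np.savez(n+"0.npz",im=im,d=d)
r,t=rot(); print(r.as_matrix(),t,ctrl.get_obs())
E
```

```text
[[455.257   0.    322.286]
 [  0.    455.257 245.859]
 [  0.      0.      1.   ]] [[  -0.025   -0.999   -0.032  -68.133]
 [  -0.99     0.029   -0.141  512.119]
 [   0.142    0.028   -0.989 1272.439]
 [   0.       0.       0.       1.   ]]
[[597.955   0.    326.454]
 [  0.    597.955 239.147]
 [  0.      0.      1.   ]] [[   0.709   -0.705   -0.004 -432.8  ]
 [  -0.515   -0.514   -0.686  279.376]
 [   0.482    0.488   -0.728 1421.19 ]
 [   0.       0.       0.       1.   ]]
[[-0.    -0.954  0.301]
 [-0.002  0.301  0.954]
 [-1.    -0.    -0.002]] [195.605 619.335 230.41 ] {'clock': 0.1, 'q': array([-1.308,  0.468, -0.012,  1.604,  0.006,  1.071, -0.056]), 'qd': array([-0.001, -0.001,  0.001, -0.004, -0.001,  0.002, -0.   ]), 'effort': array([  0.   , -53.352,   0.021, -25.197,   0.012,   0.004,   0.   ]), 'tool_pos': array([195.605, 619.335, 230.41 ]), 'tcp_rot': array([ 0.57 , -0.418,  0.571,  0.418]), 'ft_force': array([ 0.107, -0.024,  0.354]), 'moment': array([ 0.016,  0.001, -0.001]), 'opening': 1.001117887606938}
```

View pics/top0.png

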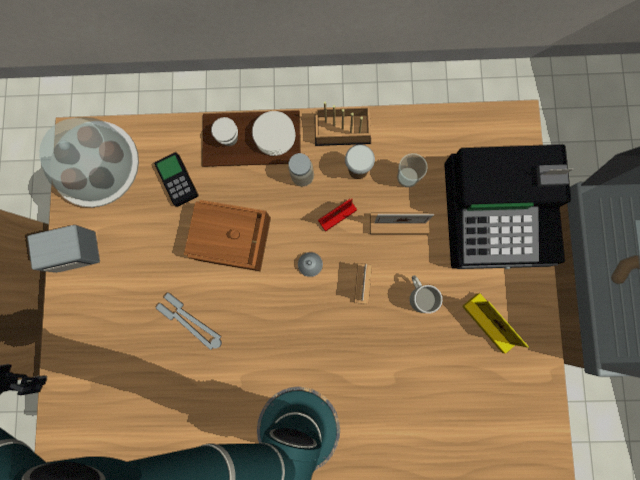

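View pics/side0.png

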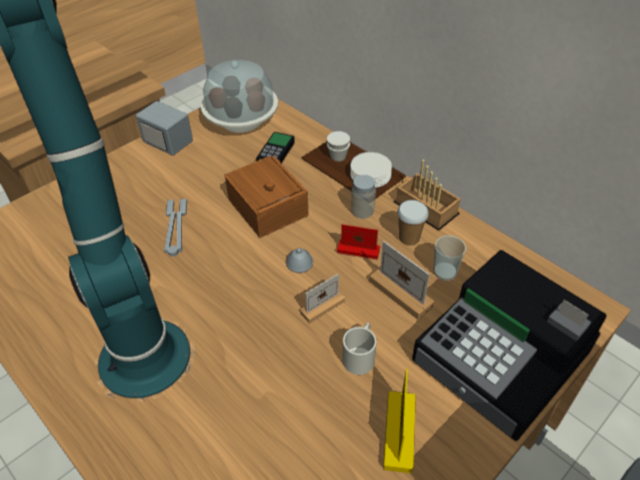

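Top view: the slip box is at about (228,235) with its knob at (234,234), and the large white card is at (400,220). The small white, red and yellow ones are look-alikes. I'll measure both from the depth.

```bash
python3 - <<'E'
from h import *
np.set_printoptions(precision=1,suppress=True)
out=[]
for n in("top","side"):
    f=np.load(n+"0.npz"); m=ctrl.camera_model(n);K=np.array(m["intrinsics"]);E=np.array(m["extrinsics"])
    P=cloud(f["d"],K,E); x,y,z=P[...,0],P[...,1],P[...,2]
    o=np.zeros_like(z)
    c=plane(K,E,228,235,90) if n=="top" else c
    print(n,"boxc",c)
    reg=(abs(x-c[0])<150)&(abs(y-c[1])<150)
    for lo,hi in((80,86),(87,93),(94,100),(108,122)):
        k=reg&(z>lo)&(z<hi)
        if k.sum()>5: print(lo,k.sum(),P[k].mean(0),cv2.minAreaRect(P[k][:,:2].astype(np.float32)))
    if n=="top": e=plane(K,E,402,217,145)
    reg=(abs(x-e[0])<100)&(abs(y-e[1])<110)
    for lo,hi in((20,36),(50,110),(110,150),(138,150)):
        k=reg&(z>lo)&(z<hi)
        if k.sum()>5: print("card",lo,k.sum(),P[k].mean(0),cv2.minAreaRect(P[k][:,:2].astype(np.float32)))
    im=f["im"]
    if n=="top": a,b=im[190:280,170:280],im[190:250,355:445]
    else: a,b=im[150:240,215:325],im[235:325,360:450]
    out.append(np.hstack([cv2.resize(a,(400,300),interpolation=2),cv2.resize(b,(400,300),interpolation=2)]))
save("crop1",np.vstack(out))
E
```

```text
top boxc [540.4 177.7  90. ]
80 154 [547.2 183.8  84.4] ((542.6044311523438, 186.8143310546875), (203.2425079345703, 157.8528289794922), 79.00164794921875)
87 2613 [547.5 197.3  90.2] ((546.4935913085938, 186.56968688964844), (205.15150451660156, 165.00869750976562), 78.6823501586914)
94 719 [542.  168.4  96.3] ((545.7109375, 185.56729125976562), (202.240234375, 164.01736450195312), 78.60357666015625)
108 66 [539.4 154.  114.5] ((540.1339721679688, 154.6868896484375), (23.629594802856445, 23.1189022064209), 27.369258880615234)
card 20 725 [ 563.6 -300.6   27.5] ((572.1590576171875, -307.3611755371094), (171.1192169189453, 59.754093170166016), 88.26661682128906)
card 50 226 [ 572.  -307.1   77.5] ((572.05908203125, -306.95159912109375), (148.2364044189453, 2.619081497192383), 87.97864532470703)
card 110 210 [ 572.1 -306.4  130.1] ((572.2108764648438, -307.0478210449219), (148.23388671875, 3.210793972015381), 88.19515991210938)
card 138 63 [ 572.6 -306.9  144.2] ((572.3175659179688, -307.40386962890625), (145.72845458984375, 2.8624463081359863), 88.32206726074219)
side boxc [540.4 177.
[... 361 characters left out ...]
04296875), 79.14370727539062)
108 49 [535.9 151.1 113.4] ((537.7265625, 152.7949981689453), (30.961528778076172, 22.41967010498047), 38.719322204589844)
card 20 879 [ 559.8 -317.2   27.2] ((568.2196655273438, -309.8363952636719), (64.41930389404297, 171.66981506347656), 1.066415548324585)
card 50 765 [ 571.2 -311.2   80.2] ((571.6320190429688, -308.7799072265625), (150.0953826904297, 10.33983039855957), 87.94879150390625)
card 110 533 [ 571.2 -310.3  129.1] ((571.6863403320312, -308.28607177734375), (149.4789581298828, 11.099516868591309), 87.68576049804688)
card 138 144 [ 571.5 -311.2  142.7] ((572.3387451171875, -308.1639709472656), (148.3612823486328, 9.80551815032959), 87.68576049804688)
```

View pics/crop1.png

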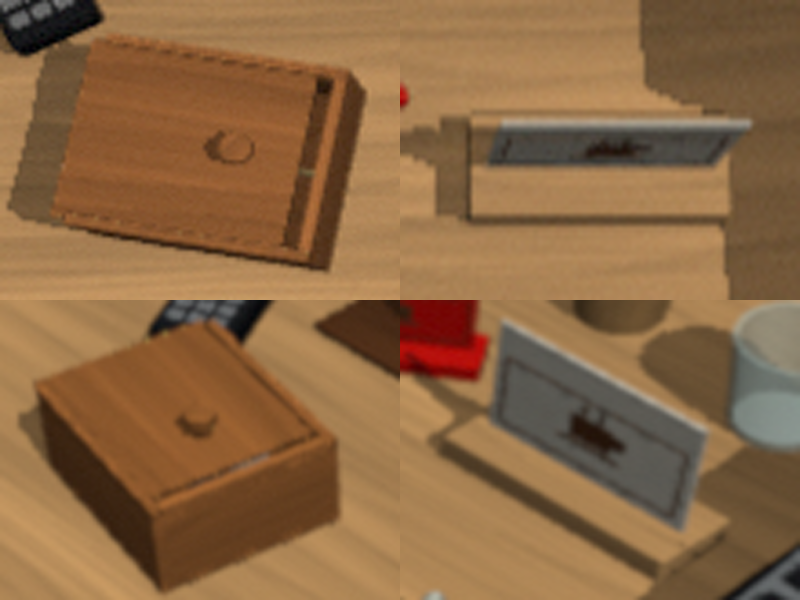

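The left column shows the lid ajar at the world −y end, so it slides towards +y, and a glint of the clip shows in the gap. The right column shows the upright card with its top edge running almost along world y. Next I'll get the box frame and work out the first move.

```bash
cat >> h.py <<'E'
YB=np.radians(-11.1)
bx=np.array([np.cos(YB),np.sin(YB),0]); by=np.array([-np.sin(YB),np.cos(YB),0])
E
python3 - <<'E'
from h import *
np.set_printoptions(precision=1,suppress=True)
for n in("top","side"):
    f=np.load(n+"0.npz"); m=ctrl.camera_model(n);K=np.array(m["intrinsics"]);E=np.array(m["extrinsics"])
    P=cloud(f["d"],K,E); k=(abs(P[...,0]-540)<150)&(abs(P[...,1]-178)<150)&(P[...,2]>60)&(P[...,2]<122)
    p=P[k]; a=p@bx; b=p@by
    hi=(p[:,2]>94.5)&(p[:,2]<99)
    print(n,"rim x pct",np.percentile(a[hi],[0.5,2,98,99.5]),"rim y",np.percentile(b[hi],[0.5,2,20,98,99.5]))
    e=hi&(abs(a-np.median(a))<50); print(" -y end wall y",np.percentile(b[e],[2,10,25,50,75,90]))
    kn=p[:,2]>109; print(" knob own",a[kn].min(),a[kn].max(),b[kn].min(),b[kn].max())
    L=(p[:,2]>87)&(p[:,2]<93)&(abs(a-np.median(a))<50); print(" lid y",np.percentile(b[L],[1,5,95,99]))
r,t=rot(); print(t@bx,t@by)
print("shift to above knob",go([539.5,154,190]))
E
```

```text
top rim x pct [418.1 418.7 581.  581.6] rim y [186.3 187.1 194.5 378.9 385. ]
 -y end wall y [186.8 188.7 192.2 238.4 321.  362.6]
 knob own 487.82032010106855 510.63069998916586 243.86155694481013 268.1680607509426
 lid y [192.6 217.1 381.6 388.9]
side rim x pct [415.4 416.2 579.6 580.4] rim y [181.7 183.9 190.8 371.1 377.6]
 -y end wall y [183.7 185.5 188.5 194.2 267.2 329.8]
 knob own 484.15043679984683 509.5454578843799 238.65322564299555 267.7789990566899
 lid y [184.6 190.3 378.8 387.4]
72.7097190220859 645.407378879686
shift to above knob [  41.  -468.  -340.1]
```

```bash
python3 -m pendant '[[50,0,0,10,-234,-170,0],[50,0,0,10,-234,-170,0],[50,0,0,10,-234,-170,0],[50,0,0,10,-234,-170,0],[50,0,0,10,-234,-170,0],[50,0,0,10,-234,-170,0],[50,0,0,10,-234,-170,0],[50,0,0,10,-234,-170,0]]'
python3 - <<'E'
from h import *
r,t=rot(); print(r.as_matrix().round(3),t.round(1),go([539.5,154,160]).round(1)); print(ctrl.get_obs()["q"].round(2))
z=r.as_matrix()[:,2]; print("jaw yaw",np.degrees(np.arctan2(z[1],z[0])))
E
```

```text
clock: 0.77
tool_pos: [373.2, 379.3, 221.1]
tcp_rot: [0.695, -0.133, 0.694, 0.13]
ft_force: [1.0, -0.1, 0.1]
opening: 1.006
[[ 0.002 -0.367  0.93 ]
 [-0.004  0.93   0.367]
 [-1.    -0.004  0.   ]] [373.2 379.3 221.1] [  62.3 -270.3   72.1]
[-1.07  0.28  0.25  1.92 -0.08  0.96 -0.41]
jaw yaw 21.516293338360004
```

```bash
python3 -m pendant '[[33,0,0,62,-270,72,0],[33,0,0,62,-270,72,0],[33,0,0,62,-270,72,0],[33,0,0,62,-270,72,0],[33,0,0,62,-270,72,0],[33,0,0,62,-270,72,0],[33,0,0,62,-270,72,0],[33,0,0,62,-270,72,0]]'
cat > st.py <<'E'
from h import *
import sys
r,t=rot(); o=ctrl.get_obs(); z=r.as_matrix()[:,2]
print("jaw yaw %.2f"%np.degrees(np.arctan2(z[1],z[0])),"x",r.as_matrix()[:,0].round(3),"own",(t@bx).round(1),(t@by).round(1),"z",t[2].round(1),"clk",o["clock"],"F",np.round(o["ft_force"],1),"op",round(o["opening"],3),"q",o["q"].round(2))
if len(sys.argv)>3:
    a,b,c=map(float,sys.argv[1:4]); print("shift",go(a*bx+b*by+[0,0,c]).round(1))
E
python3 st.py 498.7 255.5 95
```

```text
clock: 1.43
tool_pos: [540.6, 157.1, 158.1]
tcp_rot: [0.704, 0.067, 0.703, -0.07]
ft_force: [-0.5, -0.8, -0.3]
opening: 1.002
jaw yaw -11.10 x [ 0.001 -0.005 -1.   ] own 500.3 258.2 z 158.1 clk 1.4333 F [-0.5 -0.8 -0.3] op 1.002 q [-0.69  0.43  0.44  1.91 -0.23  0.86 -0.33]
shift [63.1 -2.4 -1.7]
```

Descend over the knob and close.

```bash
python3 -m pendant '[[0,0,0,30,-2,-2,0],[0,0,0,61,-2,-2,0],[0,0,0,61,-2,-2,0],[0,0,0,61,-2,-2,0]]'; python3 -m pendant '[[0,0,0,0,0,0,0.75],[0,0,0,0,0,0,0.75],[0,0,0,0,0,0,0.75],[0,0,0,0,0,0,0.75],[0,0,0,0,0,0,0.75],[0,0,0,0,0,0,0.75],[0,0,0,0,0,0,0.75],[0,0,0,0,0,0,0.75]]'; python3 st.py
```

```text
clock: 1.77
tool_pos: [533.8, 163.6, 97.1]
tcp_rot: [0.703, 0.064, 0.705, -0.065]
ft_force: [-0.2, 0.7, 0.4]
opening: 1.005
clock: 2.43
tool_pos: [540.8, 163.3, 100.8]
tcp_rot: [0.708, 0.066, 0.7, -0.064]
ft_force: [10.9, -1.3, -0.1]
opening: 0.265
jaw yaw -10.58 x [ 0.012  0.001 -1.   ] own 499.3 264.4 z 100.8 clk 2.4333 F [10.9 -1.3 -0.1] op 0.265 q [-0.67  0.51  0.4   1.94 -0.28  0.73 -0.29]
```

```bash
python3 -m pendant '[[0,0,0,0,0,0,0.75],[0,0,0,0,0,0,0.75],[0,0,0,0,0,0,0.75]]'; python3 st.py; python3 - <<'E'
from h import *
im,d,K,E=cam("side"); a=cv2.resize(im[90:270,190:350],(533,600),interpolation=2)
save("grip1",a)
E
```

```text
clock: 2.68
tool_pos: [540.8, 163.3, 100.8]
tcp_rot: [0.708, 0.066, 0.7, -0.064]
ft_force: [10.3, -0.6, 0.8]
opening: 0.257
jaw yaw -10.58 x [ 0.012  0.001 -1.   ] own 499.2 264.4 z 100.8 clk 2.6833 F [10.3 -0.6  0.8] op 0.257 q [-0.67  0.51  0.4   1.94 -0.28  0.73 -0.29]
```

View pics/grip1.png

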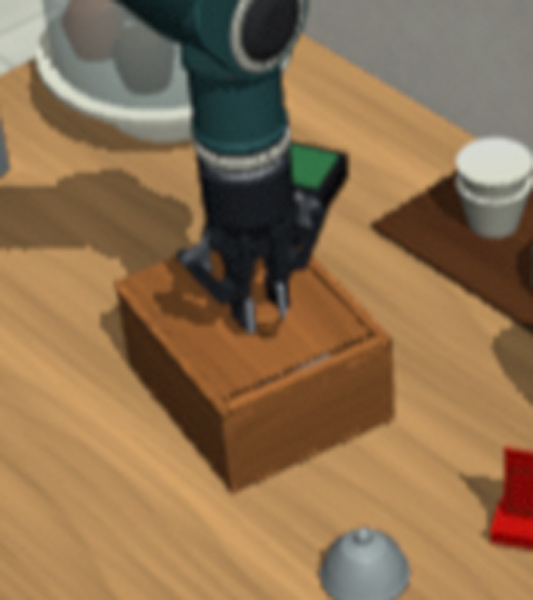

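The side view shows the fingers on the knob but off-centre towards +y, matching the pose reading of 264 instead of 255. I'll reopen, correct and regrip.

```bash
python3 -m pendant '[[0,0,0,0,0,0,0.4],[0,0,0,0,0,0,0.4],[0,0,0,0,0,0,0.4],[0,0,0,5,-9,0,0.4],[0,0,0,5,-9,0,0.4],[0,0,0,5,-9,0,0.4]]'; python3 st.py 498.7 255 95;
```

```text
clock: 3.23
tool_pos: [532.8, 153.9, 92.8]
tcp_rot: [0.704, 0.065, 0.705, -0.066]
ft_force: [-0.3, 0.4, 0.4]
opening: 0.604
jaw yaw -10.60 x [-0.001 -0.001 -1.   ] own 493.2 253.5 z 92.8 clk 3.2333 F [-0.3  0.4  0.4] op 0.604 q [-0.65  0.51  0.39  1.96 -0.29  0.72 -0.27]
shift [-2.2  1.4  5.5]
```

```bash
python3 -m pendant '[[0,0,0,-2,1.5,5.5,0.4],[0,0,0,-2,1.5,5.5,0.4],[0,0,0,-2,1.5,5.5,0.8],[0,0,0,-2,1.5,5.5,0.8],[0,0,0,-2,1.5,5.5,0.8],[0,0,0,-2,1.5,5.5,0.8],[0,0,0,-2,1.5,5.5,0.8],[0,0,0,-2,1.5,5.5,0.8]]'; python3 st.py
```

```text
clock: 3.9
tool_pos: [539.5, 155.4, 95.6]
tcp_rot: [0.704, 0.065, 0.704, -0.065]
ft_force: [0.1, -0.3, 3.5]
opening: 0.261
jaw yaw -10.52 x [ 0.001  0.    -1.   ] own 499.5 256.4 z 95.6 clk 3.9 F [ 0.1 -0.3  3.5] op 0.261 q [-0.65  0.52  0.39  1.94 -0.29  0.73 -0.27]
```

```bash
python3 -m pendant '[[0,0,0,0,12,0,0.8],[0,0,0,0,24,0,0.8],[0,0,0,0,36,0.4,0.8],[0,0,0,0,48,0.5,0.8],[0,0,0,0,60,0.6,0.8],[0,0,0,0,72,0.7,0.8],[0,0,0,0,84,0.8,0.8],[0,0,0,0,96,1,0.8]]'; python3 st.py;  python3 -m pendant '[[0,0,0,0,3,0,0.8],[0,0,0,0,6,0,0.8],[0,0,0,0,9,0,0.8],[0,0,0,0,9,0,0.8],[0,0,0,0,9,0,0.8]]'; python3 st.py
```

```text
clock: 4.57
tool_pos: [558.6, 251.2, 95.6]
tcp_rot: [0.705, 0.065, 0.704, -0.064]
ft_force: [1.8, -1.9, 5.1]
opening: 0.263
jaw yaw -10.49 x [ 0.002  0.    -1.   ] own 499.8 354.0 z 95.6 clk 4.5667 F [ 1.8 -1.9  5.1] op 0.263 q [-0.77  0.59  0.39  1.82 -0.3   0.79 -0.41]
clock: 4.98
tool_pos: [560.2, 259.4, 95.6]
tcp_rot: [0.705, 0.065, 0.703, -0.064]
ft_force: [4.4, 0.4, 3.0]
opening: 0.263
jaw yaw -10.51 x [ 0.002  0.001 -1.   ] own 499.8 362.4 z 95.6 clk 4.9833 F [4.4 0.4 3. ] op 0.263 q [-0.77  0.59  0.38  1.81 -0.3   0.8  -0.42]
```

Now small steps until the stop.

```bash
python3 -m pendant '[[0,0,0,0,3,0,0.8],[0,0,0,0,5,0,0.8],[0,0,0,0,5,0,0.8],[0,0,0,0,5,0,0.8]]'; python3 -m pendant '[[0,0,0,0,3,0,0.8],[0,0,0,0,5,0,0.8],[0,0,0,0,5,0,0.8],[0,0,0,0,5,0,0.8]]';python3 st.py;
```

```text
clock: 5.32
tool_pos: [560.9, 263.3, 95.6]
tcp_rot: [0.705, 0.065, 0.704, -0.065]
ft_force: [4.6, -0.6, 4.9]
opening: 0.262
clock: 5.65
tool_pos: [561.2, 264.6, 95.6]
tcp_rot: [0.704, 0.064, 0.704, -0.067]
ft_force: [1.6, -8.8, 10.3]
opening: 0.26
jaw yaw -10.65 x [-0.001 -0.004 -1.   ] own 499.8 367.7 z 95.6 clk 5.65 F [ 1.6 -8.8 10.3] op 0.26 q [-0.78  0.6   0.39  1.79 -0.3   0.81 -0.44]
```

```bash
python3 -m pendant '[[0,0,0,0,3,0,0.8],[0,0,0,0,6,0,0.8],[0,0,0,0,6,0,0.8],[0,0,0,0,6,0,0.8],[0,0,0,0,6,0,0.8]]';python3 st.py;
```

```text
clock: 6.07
tool_pos: [561.2, 264.7, 95.5]
tcp_rot: [0.702, 0.063, 0.706, -0.071]
ft_force: [-4.0, -19.7, 18.5]
opening: 0.261
jaw yaw -10.81 x [-0.006 -0.011 -1.   ] own 499.8 367.8 z 95.5 clk 6.0667 F [ -4.  -19.7  18.5] op 0.261 q [-0.79  0.61  0.39  1.79 -0.29  0.82 -0.44]
```

```bash
python3 -m pendant '[[0,0,0,0,-9,0,0.8],[0,0,0,0,-9,0,0.3],[0,0,0,0,-9,0,0.3],[0,0,0,0,-9,0,0.3],[0,0,0,-30,-9,0,0.3],[0,0,0,-70,-9,0,0],[0,0,0,-105,20,0,0],[0,0,0,-105,50,0,0]]';python3 st.py; python3 - <<'E'
from h import *
o=[]
for n in("top","side"):
    im,d,K,E=cam(n); np.savez(n+"1.npz",im=im,d=d)
    o.append(cv2.resize(im[180:290,170:290] if n=="top" else im[140:250,215:335],(400,367),interpolation=2))
save("open1",np.hstack(o))
E
```

```text
clock: 6.73
tool_pos: [574.3, 323.4, 207.1]
tcp_rot: [0.706, 0.068, 0.702, -0.064]
ft_force: [2.3, 0.5, 1.4]
opening: 0.997
jaw yaw -10.74 x [ 0.007  0.005 -1.   ] own 501.3 427.9 z 207.1 clk 6.7333 F [2.3 0.5 1.4] op 0.997 q [-0.87  0.52  0.43  1.63 -0.24  1.03 -0.55]
```

View pics/open1.png

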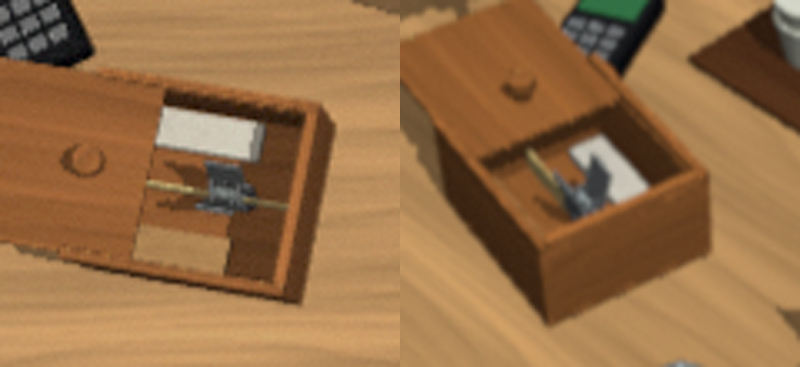

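The lid is open, and the clip stands upright on the divider at crop pixel (228,188), handles along own x. Next I'll locate the clip.

```bash
python3 - <<'E'
from h import *
np.set_printoptions(precision=1,suppress=True)
for n in("top","side"):
    f=np.load(n+"1.npz"); m=ctrl.camera_model(n);K=np.array(m["intrinsics"]);E=np.array(m["extrinsics"])
    P=cloud(f["d"],K,E); a=P@bx;b=P@by; z=P[...,2]
    hsv=cv2.cvtColor(f["im"],cv2.COLOR_RGB2HSV)
    k=(abs(a-499)<60)&(b>195)&(b<300)&(z>32)&(z<95)
    print(n,k.sum(),"a",np.percentile(a[k],[2,50,98]),"b",np.percentile(b[k],[2,10,50,90,98]),"z",z[k].max())
    for lo,hi in((35,50),(50,60),(60,72),(72,90)):
        q=k&(z>lo)&(z<hi)
        if q.sum(): print(lo,q.sum(),"a",a[q].min(),a[q].max(),"b",b[q].min(),b[q].max())
    kn=(z>109)&(z<120)&(abs(a-499)<25)&(abs(b-365)<25); print("knob",a[kn].mean(),b[kn].mean())
E
```

```text
top 185 a [478.7 503.  520.1] b [217.1 245.6 258.1 272.8 276.4] z 94.59898667845746
35 29 a 488.122419766306 510.22694239344474 b 240.44919793687458 278.62937203585057
50 52 a 488.0773979726287 512.9222010179316 b 243.45045872065668 275.2197296975152
60 39 a 484.3800237965143 516.1268423487902 b 245.01479953503326 276.424209657928
72 51 a 478.2152266741714 521.2706667408675 b 245.09922353102738 276.46556024966566
knob 500.0667281162889 363.1720717396806
side 183 a [477.2 505.1 518.8] b [196.9 241.8 254.8 272.  275.6] z 94.98971648663155
35 51 a 484.94815493031314 510.6414733002232 b 240.33227016634552 278.6632431590753
50 37 a 484.986413654011 511.3591316211593 b 239.83494098744669 274.6914747140033
60 40 a 479.15448580662354 517.6911005571723 b 239.74750801157978 275.24288820812905
72 45 a 476.8748627865921 519.6284491913148 b 236.59420937835796 275.60587258331736
knob 498.7231512930967 360.6821955186794
```

```bash
python3 -m pendant '[[0,0,0,0,0,0,0]]'; python3 st.py 499.5 259.5 140; python3 - <<'E'
from h import *
m=ctrl.camera_model("top");K=np.array(m["intrinsics"]);E=np.array(m["extrinsics"])
p=plane(K,E,170+152/3.33,180+155/3.33,87); print("lid edge own",p@bx,p@by)
E
```

```text
clock: 6.92
tool_pos: [569.5, 326.2, 199.4]
tcp_rot: [0.704, 0.063, 0.705, -0.063]
ft_force: [-0.6, -0.3, -1.1]
opening: 1.0
jaw yaw -10.25 x [-0.002  0.    -1.   ] own 496.1 429.7 z 199.4 clk 6.9167 F [-0.6 -0.3 -1.1] op 1.0 q [-0.87  0.53  0.42  1.64 -0.24  1.03 -0.55]
shift [  59.4 -170.2    1. ]
lid edge own 514.3445701420723 318.24984593779004
```

```bash
python3 -m pendant '[[0.8,0,0,0,-40,1,0],[0.8,0,0,20,-80,1,0],[0.8,0,0,40,-120,1,0],[0.8,0,0,59,-160,1,0],[0.8,0,0,59,-170,1,0],[0.8,0,0,59,-170,1,0],[0.8,0,0,59,-170,1,0],[0.8,0,0,59,-170,1,0]]'; python3 st.py 499.5 259.5 54
```

```text
clock: 7.58
tool_pos: [541.0, 156.7, 141.0]
tcp_rot: [0.703, 0.07, 0.704, -0.069]
ft_force: [0.3, 1.1, -0.7]
opening: 1.002
jaw yaw -11.29 x [-0.001  0.    -1.   ] own 500.7 258.0 z 141.0 clk 7.5833 F [ 0.3  1.1 -0.7] op 1.002 q [-0.69  0.45  0.44  1.92 -0.26  0.83 -0.31]
shift [87.   1.5 -1.2]
```

```bash
python3 -m pendant '[[0,0,0,20,1.5,-1,0],[0,0,0,40,1.5,-1,0],[0,0,0,60,1.5,-1,0],[0,0,0,60,1.5,-1,0],[0,0,0,60,1.5,-1,0]]'; python3 st.py 499.5 259.5 54
```

```text
clock: 8.0
tool_pos: [540.0, 158.7, 80.7]
tcp_rot: [0.703, 0.069, 0.704, -0.069]
ft_force: [-0.3, -1.0, 0.1]
opening: 1.001
jaw yaw -11.21 x [-0.002 -0.001 -1.   ] own 499.4 259.7 z 80.7 clk 8.0 F [-0.3 -1.   0.1] op 1.001 q [-0.65  0.55  0.4   1.95 -0.31  0.71 -0.27]
shift [26.7 -0.2  0.2]
```

```bash
python3 -m pendant '[[0,0,0,14,0,0,0],[0,0,0,27,0,0,0],[0,0,0,27,0,0,0],[0,0,0,27,0,0,0],[0,0,0,27,0,0,0]]'; python3 st.py 499.5 259.5 54; python3 -m pendant '[[0,0,0,0,0,0,0.4],[0,0,0,0,0,0,0.6],[0,0,0,0,0,0,0.7],[0,0,0,0,0,0,0.9],[0,0,0,0,0,0,0.9],[0,0,0,0,0,0,0.9],[0,0,0,0,0,0,0.9],[0,0,0,0,0,0,0.9]]'; python3 st.py
python3 - <<'E'
from h import *
im,d,K,E=cam("side"); save("grip2",cv2.resize(im[100:250,200:350],(600,600),interpolation=2))
E
```

```text
clock: 8.42
tool_pos: [541.1, 157.8, 55.0]
tcp_rot: [0.704, 0.07, 0.703, -0.07]
ft_force: [0.6, -0.3, -0.4]
opening: 1.002
jaw yaw -11.32 x [ 0.001  0.    -1.   ] own 500.6 259.1 z 55.0 clk 8.4167 F [ 0.6 -0.3 -0.4] op 1.002 q [-0.64  0.59  0.38  1.95 -0.34  0.66 -0.25]
shift [ 1.   0.4 -1.1]
clock: 9.08
tool_pos: [540.6, 158.5, 56.4]
tcp_rot: [0.703, 0.07, 0.704, -0.069]
ft_force: [-5.0, 0.2, 17.5]
opening: 0.227
jaw yaw -11.32 x [-0.001  0.002 -1.   ] own 499.9 259.6 z 56.4 clk 9.0833 F [-5.   0.2 17.5] op 0.227 q [-0.64  0.58  0.38  1.95 -0.34  0.67 -0.25]
```

View pics/grip2.png

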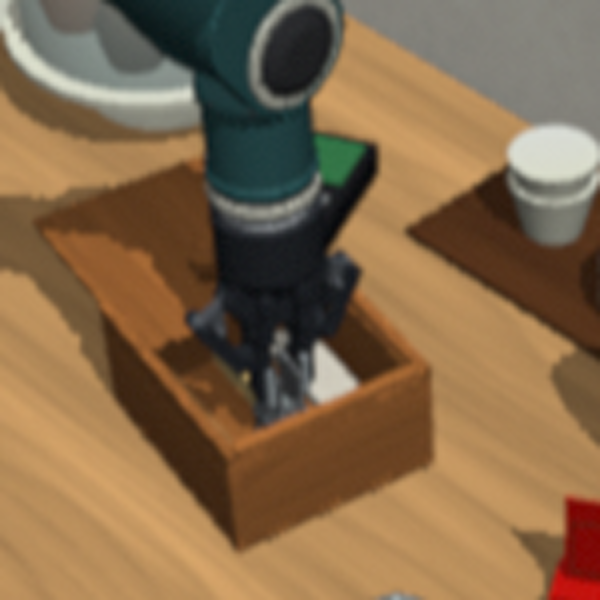

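The fingers are on the handles and the opening of 0.227 (about 20 mm) matches a full squeeze. I'll lift straight up.

```bash
python3 -m pendant '[[0,0,0,-5,0,0,0.9],[0,0,0,-15,0,0,0.9],[0,0,0,-30,0,0,0.9],[0,0,0,-50,0,0,0.9],[0,0,0,-80,0,0,0.9],[0,0,0,-110,0,0,0.9],[0,0,0,-140,0,0,0.9],[0,0,0,-170,0,0,0.9]]'; python3 -m pendant '[[0,0,0,-15,0,0,0.9],[0,0,0,-15,0,0,0.9]]'; python3 st.py
python3 - <<'E'
from h import *
m,d,K,E=cam("side"); r,t=rot(); u,v=proj(K,E,t).astype(int); print(u,v)
save("held",cv2.resize(m[v-60:v+70,u-65:u+65],(600,600),interpolation=2)); np.savez("side2.npz",im=m,d=d)
E
```

```text
clock: 9.8
tool_pos: [540.4, 157.2, 226.1]
tcp_rot: [0.704, 0.07, 0.704, -0.07]
ft_force: [0.5, -0.1, 0.1]
opening: 0.229
clock: 9.97
tool_pos: [542.9, 157.9, 243.8]
tcp_rot: [0.706, 0.071, 0.701, -0.069]
ft_force: [0.7, -0.2, -0.8]
opening: 0.229
jaw yaw -11.35 x [ 0.007  0.003 -1.   ] own 502.3 259.5 z 243.8 clk 9.9667 F [ 0.7 -0.2 -0.8] op 0.229 q [-0.74  0.32  0.49  1.83 -0.18  1.02 -0.38]
265 146
```

View pics/held.png

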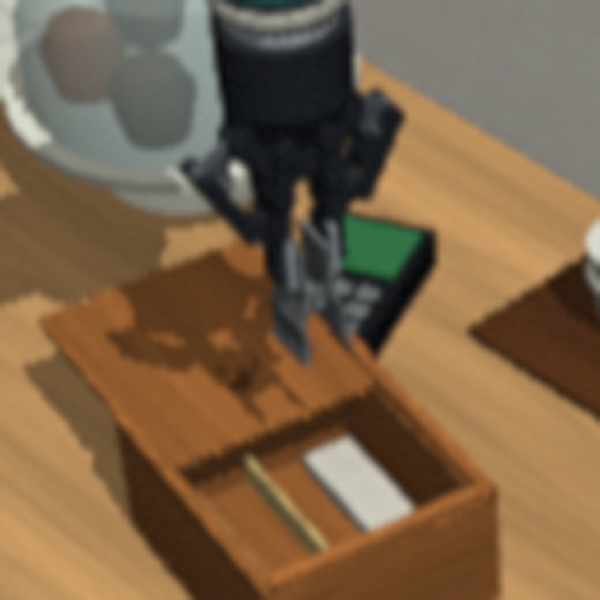

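The clip is held with its jaws spread wide below the fingers, and the box is left with its divider. I'll carry it to above the card.

```bash
python3 - <<'E'
from h import *
np.set_printoptions(precision=1,suppress=True)
f=np.load("side2.npz"); m=ctrl.camera_model("side");K=np.array(m["intrinsics"]);E=np.array(m["extrinsics"])
P=cloud(f["d"],K,E); r,t=rot(); Q=(P-t)@r.as_matrix()
k=(abs(Q[...,0]-20)<50)&(abs(Q[...,1])<35)&(abs(Q[...,2])<35)&(Q[...,0]>5)
q=Q[k]; print(k.sum(),q.min(0),q.max(0)); 
for lo in(10,20,30,40): s=q[(q[:,0]>lo)&(q[:,0]<lo+10)]; print(lo,len(s),s.min(0) if len(s) else 0,s.max(0) if len(s) else 0)
print(go([572.2,-307,235]))
E
```

```text
171 [  5.  -22.5 -17.2] [48.5 22.6 17.9]
10 46 [ 10.1 -20.  -16.7] [19.9 18.1 15.4]
20 38 [ 20.1 -19.8 -16. ] [30.  17.3 15.1]
30 38 [ 30.6 -22.5 -17.2] [39.  22.6 13.9]
40 28 [ 40.5 -19.8 -17. ] [48.5 22.1 17.9]
[   5.7 -449.7  121.3]
```

```bash
python3 -m pendant '[[-1,0,0,3,-30,8,0.9],[-2,0,0,3,-60,16,0.9],[-4,0,0,3,-95,25,0.9],[-5,0,0,3,-130,35,0.9],[-6,0,0,3,-165,44,0.9],[-7,0,0,3,-200,54,0.9],[-8,0,0,3,-235,63,0.9],[-9,0,0,3,-270,73,0.9]]'; python3 - <<'E'
from h import *
print(go([572.2,-307,235]).round(1))
E
python3 st.py
```

```text
clock: 10.68
tool_pos: [557.9, -123.0, 234.9]
tcp_rot: [0.706, 0.014, 0.708, -0.014]
ft_force: [1.5, 0.1, 0.2]
opening: 0.228
[  -0.2 -183.3   21.6]
jaw yaw -2.28 x [-0.003  0.    -1.   ] own 571.2 -13.3 z 234.9 clk 10.6833 F [1.5 0.1 0.2] op 0.228 q [-0.29  0.36  0.56  1.82 -0.22  1.02  0.32]
```

```bash
python3 -m pendant '[[0,0,0,0,-30,4,0.9],[0,0,0,0,-60,8,0.9],[0,0,0,0,-90,12,0.9],[0,0,0,0,-120,16,0.9],[0,0,0,0,-150,20,0.9],[0,0,0,0,-175,22,0.9],[0,0,0,0,-183,22,0.9],[0,0,0,0,-183,22,0.9]]'; python3 -m pendant '[[0,0,0,0,0,0,0.9],[0,0,0,0,0,0,0.9],[0,0,0,0,0,0,0.9]]';  python3 - <<'E'
from h import *
print(go([572.2,-307,218]).round(1))
E
python3 st.py
```

```text
clock: 11.35
tool_pos: [571.8, -308.1, 234.7]
tcp_rot: [0.706, 0.016, 0.708, -0.016]
ft_force: [-0.6, -0.5, -0.9]
opening: 0.223
clock: 11.6
tool_pos: [574.2, -303.0, 235.9]
tcp_rot: [0.707, 0.014, 0.707, -0.013]
ft_force: [0.4, -0.1, -0.6]
opening: 0.225
[17.9 -4.1 -1.8]
jaw yaw -2.17 x [-0.     0.001 -1.   ] own 621.8 -186.8 z 235.9 clk 11.6 F [ 0.4 -0.1 -0.6] op 0.225 q [ 0.02  0.5   0.58  1.63 -0.3   1.1   0.65]
```

```bash
python3 -m pendant '[[-0.4,0,0,10,-4,-2,0.9],[-0.4,0,0,18,-4,-2,0.9],[-0.4,0,0,18,-4,-2,0.9],[-0.4,0,0,18,-4,-2,0.9],[-0.4,0,0,18,-4,-2,0.9]]'; python3 st.py; python3 - <<'E'
from h import *
np.set_printoptions(precision=1,suppress=True)
o=[]
r,t=rot(); print(t)
for n in("top","side"):
    im,d,K,E=cam(n); P=cloud(d,K,E); Q=(P-t)@r.as_matrix()
    k=(Q[...,0]>8)&(Q[...,0]<52)&(abs(Q[...,1])<40)&(abs(Q[...,2])<40); q=Q[k]
    print(n,"clip tool-frame",q.min(0),q.max(0))
    b=q[q[:,0]>30]; print(" low part",len(b),b.min(0) if len(b) else 0,b.max(0) if len(b) else 0)
    k=(P[...,2]>50)&(P[...,2]<148)&(abs(P[...,0]-572)<25)&(abs(P[...,1]+307)<90); p=P[k].astype(np.float32)
    print(" card",k.sum(),cv2.minAreaRect(p[:,:2]),p[:,2].max())
    u,v=proj(K,E,t+[0,0,-60]).astype(int); s=im[max(0,v-65):v+65,u-65:u+65]; o.append(cv2.resize(s,(400,400),interpolation=2))
save("above",np.hstack(o))
E
```

```text
clock: 12.02
tool_pos: [571.6, -309.0, 218.1]
tcp_rot: [0.707, 0.012, 0.707, -0.012]
ft_force: [-0.0, 0.3, -0.2]
opening: 0.226
jaw yaw -1.92 x [-0.  0. -1.] own 620.4 -193.2 z 218.1 clk 12.0167 F [-0.   0.3 -0.2] op 0.226 q [ 0.04  0.52  0.57  1.65 -0.31  1.07  0.67]
[ 571.6 -309.   218.1]Traceback (most recent call last):
  File "<stdin>", line 8, in <module>
    return umr_minimum(a, axis, None, out, keepdims, initial, where)
ValueError: zero-size array to reduction operation minimum which has no identity
```

```bash
cat > chk.py <<'E'
from h import *
import sys
np.set_printoptions(precision=1,suppress=True)
o=[]
r,t=rot(); print(t)
for n in("side","top"):
    im,d,K,E=cam(n); P=cloud(d,K,E); Q=(P-t)@r.as_matrix()
    k=(Q[...,0]>8)&(Q[...,0]<52)&(abs(Q[...,1])<40)&(abs(Q[...,2])<40)
    for lo in (8,20,30,40):
        b=Q[k&(Q[...,0]>lo)&(Q[...,0]<lo+12)]
        if len(b): print(n,"clip tool-frame",lo,len(b),b.min(0),b.max(0))
    k=(P[...,2]>50)&(P[...,2]<148)&(abs(P[...,0]-572)<25)&(abs(P[...,1]+307)<90); p=P[k].astype(np.float32)
    if k.sum()>5: print(" card",k.sum(),cv2.minAreaRect(p[:,:2]),p[:,2].max())
    u,v=proj(K,E,t+[0,0,-60]).astype(int); s=im[max(0,v-65):v+65,u-65:u+65]; o.append(cv2.resize(s,(400,400),interpolation=2))
save(sys.argv[1],np.hstack(o))
E
python3 chk.py above
```

```text
[ 571.7 -309.1  218.4]
side clip tool-frame 8 83 [  8.2 -17.6 -20.2] [19.9 20.8 10.4]
side clip tool-frame 20 70 [ 20.2 -20.7 -18.5] [32.  19.8 15.2]
side clip tool-frame 30 64 [ 30.  -18.4 -19.3] [42.  19.8 13.8]
side clip tool-frame 40 64 [ 40.1 -20.4 -20.6] [51.3 21.4 14.3]Traceback (most recent call last):
  File "chk.py", line 13, in <module>
    if k.sum()>5: print(" card",k.sum(),cv2.minAreaRect(p[:,:2]),p[:,2].max())
                                        ~~~~~~~~~~~~~~~^^^^^^^^^
cv2.error: OpenCV(4.12.0) /io/opencv/modules/imgproc/src/convhull.cpp:143: error: (-215:Assertion failed) total >= 0 && (depth == CV_32F || depth == CV_32S) in function 'convexHull'
```

```bash
sed -i 's/p\[:,:2\])/p[:,:2].copy())/' chk.py; python3 chk.py above
```

```text
[ 571.8 -309.2  218.6]
side clip tool-frame 8 82 [  8.1 -18.8 -20.4] [19.9 19.1 11.7]
side clip tool-frame 20 63 [ 20.  -20.3 -20.1] [31.8 19.8 14.7]
side clip tool-frame 30 65 [ 30.2 -20.3 -20.6] [41.6 20.4 14.5]
side clip tool-frame 40 60 [ 40.3 -18.6 -20.6] [51.8 20.4 15. ]
 card 1283 ((570.5945434570312, -307.79241943359375), (152.5294952392578, 12.020240783691406), 88.93708801269531) 147.93948
```

View pics/above.png

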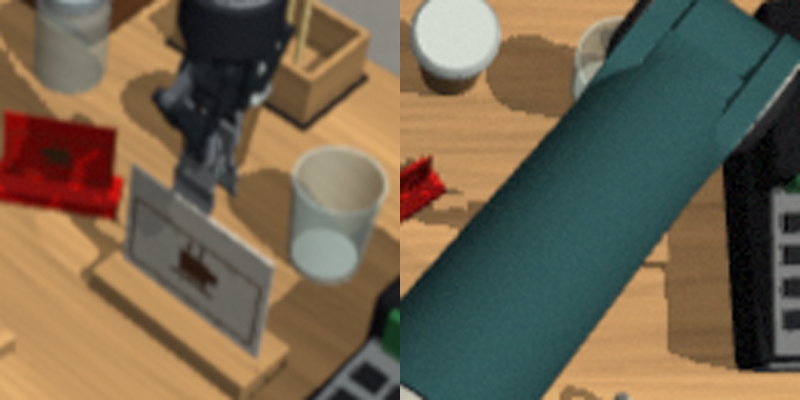

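The side view shows the spread jaws directly above the middle of the card's top edge (crop about (205,195)); the arm hides the top view. The offset is 1–2 mm with about 11 mm of clearance per side, so I'll descend slowly.

```bash
python3 -m pendant '[[0,0,0,0,1.5,0.7,0.9],[0,0,0,5,1.5,0.7,0.9],[0,0,0,10,1.5,0.7,0.9],[0,0,0,15,1.5,0.7,0.9],[0,0,0,20,1.5,0.7,0.9],[0,0,0,25,1.5,0.7,0.9],[0,0,0,25,1.5,0.7,0.9],[0,0,0,25,1.5,0.7,0.9]]'; python3 st.py; python3 - <<'E'
from h import *
print(go([572.2,-307.7,176.5]).round(1))
E
```

```text
clock: 12.88
tool_pos: [572.1, -307.6, 192.8]
tcp_rot: [0.707, 0.012, 0.707, -0.012]
ft_force: [-0.1, 0.3, -0.4]
opening: 0.223
jaw yaw -1.93 x [-0.001  0.    -1.   ] own 620.6 -191.7 z 192.8 clk 12.8833 F [-0.1  0.3 -0.4] op 0.223 q [ 0.04  0.55  0.56  1.67 -0.33  1.02  0.68]
[16.3 -0.1  0.1]
```

```bash
python3 -m pendant '[[0,0,0,4,0,0,0.9],[0,0,0,8,0,0,0.9],[0,0,0,12,0,0,0.9],[0,0,0,16,0,0,0.9],[0,0,0,16,0,0,0.9],[0,0,0,16,0,0,0.9],[0,0,0,16,0,0,0.9],[0,0,0,16,0,0,0.9]]'; python3 st.py; python3 chk.py astride
```

```text
clock: 13.55
tool_pos: [572.4, -307.8, 177.5]
tcp_rot: [0.707, 0.012, 0.707, -0.012]
ft_force: [0.5, -0.4, -0.1]
opening: 0.227
jaw yaw -1.93 x [ 0. -0. -1.] own 621.0 -191.8 z 177.5 clk 13.55 F [ 0.5 -0.4 -0.1] op 0.227 q [ 0.05  0.56  0.55  1.68 -0.34  1.    0.69]
[ 572.4 -307.8  177.5]
side clip tool-frame 8 75 [  8.1 -17.4 -18.1] [20.  18.9 12. ]
side clip tool-frame 20 72 [ 20.1 -39.  -19.3] [32.  35.5 16.4]
side clip tool-frame 30 117 [ 30.1 -39.6 -20.2] [41.9 39.6 14.9]
side clip tool-frame 40 95 [ 40.1 -39.1 -20.5] [51.7 39.6 14.9]
 card 1244 ((567.6581420898438, -308.6031494140625), (35.493778228759766, 149.6710205078125), 4.834904193878174) 147.82323
 card 16 ((570.0894775390625, -378.738525390625), (1.4433797597885132, 5.80012321472168), 4.8768510818481445) 146.46326
```

View pics/astride.png

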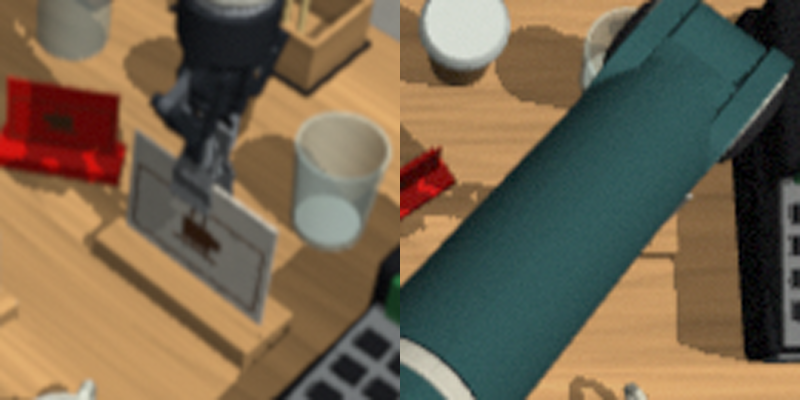

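The near jaw is in front of the card and the far jaw behind it, and the measured force is about 0. One last same-view check of the gap.

```bash
python3 - <<'E'
from h import *
np.set_printoptions(precision=1,suppress=True)
r,t=rot(); im,d,K,E=cam("side"); Q=(cloud(d,K,E)-t)@r.as_matrix()
x,y,z=Q[...,0],Q[...,1],Q[...,2]
c=(x>34)&(x<90)&(abs(y)>30)&(abs(y)<72)&(abs(z)<20)
for s in(-1,1): k=c&(y*s>0); print("card face tool z side",s,k.sum(),np.median(z[k]))
print("card y ext",np.percentile(y[(x>34)&(x<100)&(abs(z)<8)&(abs(y)<90)],[0.5,99.5]),"top x",x[c].min())
j=(x>34)&(x<56)&(abs(y)<18)&(abs(z)<30)
print(np.histogram(z[j],bins=np.arange(-24,25,3)))
n=j&(z<-8); print("near jaw lowest x",np.percentile(x[n],[50,98]))
E
python3 -m pendant '[[0,0,0,0,0,0,0.9],[0,0,0,0,0,0,0.9],[0,0,0,0,0,0,0.9],[0,0,0,0,0,0,0.9]]'; python3 st.py
```

```text
card face tool z side -1 228 -1.0635812465806933
card face tool z side 1 199 -1.3857621154446746
card y ext [-74.5  73.5] top x 34.05714018956241
(array([ 0,  3, 34, 27,  4,  0,  1, 12,  2,  1,  0, 10,  7,  1,  0,  0]), array([-24, -21, -18, -15, -12,  -9,  -6,  -3,   0,   3,   6,   9,  12,
        15,  18,  21,  24]))
near jaw lowest x [41.4 50. ]
clock: 14.03
tool_pos: [572.3, -307.6, 177.3]
tcp_rot: [0.707, 0.012, 0.707, -0.012]
ft_force: [0.7, 0.3, -0.2]
opening: 0.227
jaw yaw -1.92 x [ 0.  0. -1.] own 620.8 -191.7 z 177.3 clk 14.0333 F [ 0.7  0.3 -0.2] op 0.227 q [ 0.05  0.56  0.55  1.68 -0.34  1.    0.69]
```

```bash
python3 -c "from cell import ctrl; print(ctrl.close_job())"
```

```text
the job is handed in; nothing more can be done
None
```

I slid the lid open to its stop, squeezed the spring clip and lifted it out of the box. I then set its spread jaws astride the middle of the large white menu card's top edge. The job was handed in at about 14 s with the clip still held squeezed open.

**Lid:** The knob moved about 107 mm until it met firm resistance of about 20 N. The lid's edge then measured at about the expected fully open position. The first grip on the knob was about 9 mm off-centre, so I regripped it before pulling. During the final push against the stop the fingers slid about 4 mm on the knob.

**Final pose, side camera:**
- The card's mid-plane is within about 0.5 mm of the tool centre.
- The near jaw's outer face is about 15 mm in front of that plane and the far jaw's inner face about 11 mm behind it.
- The clip is centred along the edge to within about 1 mm.
- The jaw tips are about 17 mm below the top edge.
- The wrist force is under 1 N and the gripper opening is steady at 0.227, which is a full squeeze.

**Not confirmed:** The arm hid the card from the top camera at the end, so the final placing was checked only by the side view and the robot's own pose. The side view's raw clip position also sat 1–3 mm off the robot's pose, against roughly 11 mm of clearance on each side of the card.

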